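Stand the fallen roller rests back up

TASK

The two roller rests that carry a glass tube in front of the bench torch have been knocked over. Push each one with the fingertips so that it tips back up onto its foot, and leave both standing upright on the bench about where they fell. They are still hot from the flame, so do not pick them up, and leave the pad, the shaper, the cup and the can of rods where they are.

Things in the scene. Friction and masses are not known exactly. Their poses are not given: they have to be found in the camera images.
- rest_a: Loose bare-metal V-roller rest, about 0.85 kg, mostly in its foot plate 120 (x) x 80 (y) x 10 mm; 12 mm post in the middle, fork with two rollers on top, 111 mm tall in all. Origin: centre of the foot's underside; z up the post, x along the long edges. Lies tipped over a long edge, post pointing roughly to -y and sloping down, fork on the bench, on either half of the bench.
- rest_b: The identical other rest; its post points roughly to +y. Lying, the foot plate stands on a long edge, the other long edge about 80 mm up and leaning 18 degrees to the post side. Pushed there on the post side (2 to 3 N) it pivots on its lower edge and drops flat after turning about 40 degrees; the post swings up through the middle, so keep clear of it.
- rest_a_top (a point): top of rest_a, between the rollers, 111 mm up the post (z) from its origin. Fork and rollers span 56 mm in x and 18 mm in y, heights 74 to 111 mm. Below them a collar 20 mm across, heights 44 to 56 mm, with a thumbscrew reaching 26 mm out in +x.
- rest_b_top (a point): top of rest_b, between the rollers, 111 mm up the post (z) from its origin. Fork and rollers span 56 mm in x and 18 mm in y, heights 74 to 111 mm. Below them a collar 20 mm across, heights 44 to 56 mm, with a thumbscrew reaching 26 mm out in +x.
- rest_a_c0 (a point): a corner of the underside of rest_a's foot, at x 60 mm, y 40 mm, z 0 in its frame
- rest_a_c1 (a point): a corner of the underside of rest_a's foot, at x -60 mm, y 40 mm, z 0 in its frame
- rest_a_c2 (a point): a corner of the underside of rest_a's foot, at x -60 mm, y -40 mm, z 0 in its frame
- rest_a_c3 (a point): a corner of the underside of rest_a's foot, at x 60 mm, y -40 mm, z 0 in its frame
- rest_b_c0 (a point): a corner of the underside of rest_b's foot, at x 60 mm, y 40 mm, z 0 in its frame
- rest_b_c1 (a point): a corner of the underside of rest_b's foot, at x -60 mm, y 40 mm, z 0 in its frame
- rest_b_c2 (a point): a corner of the underside of rest_b's foot, at x -60 mm, y -40 mm, z 0 in its frame
- rest_b_c3 (a point): a corner of the underside of rest_b's foot, at x 60 mm, y -40 mm, z 0 in its frame
- torch: Bench torch: base plate 130 x 110 x 8 mm screwed to the far side of the bench, yoke and brass burner up to 165 mm high whose nozzle points towards the robot and upward; it reaches 100 mm from its origin towards -x. Fixed. Origin: centre of the underside. Not to be used.
- graphite_pad: Black graphite marver pad lying flat at the left of the rests, 75 x 100 x 14 mm. Loose bystander. Origin: centre of the underside.
- beaker: Empty clear glass cup, 76 mm across the rim, 85 mm tall, far left. Loose bystander. Origin: centre of the underside.
- rod_can: Steel can 72 mm across and 100 mm tall holding glass rods that reach 200 mm high, far right. Loose bystander. Origin: centre of the underside.
- shaper: Hand shaper lying at the right of the rests: wooden handle 16 mm thick and 95 mm long (-x of its origin), black blade 20 mm wide (to 98 mm in +x). Loose bystander. Origin: at the ferrule, on the bench.
Mind the look-alikes: they are no part of the job. Leave any orange look-alike of the rest_a alone.

How it is judged (in metres and radians):
At the end, for the whole second after the job is handed in: Both rests stand on their feet on the bench: post within 0.06 rad of vertical, underside less than 6 mm above the bench, at rest, and the centre of the foot's underside less than 160 mm from where it was at the start (the tipping itself shifts it about 60 mm) (angle between each of rest_a, rest_b's own z axis and vertical below 0.06 rad and height (world z) of each of rest_a, rest_b below 0.006 m and distance of each of rest_a, rest_b from where it was at the start of the episode below 0.16 m and linear speed of each of rest_a, rest_b below 0.02 m/s and angular speed of each of rest_a, rest_b below 0.1 rad/s); the robot touches nothing.
It fails at once if rest_a is lifted or carried: its whole foot is more than 20 mm off the bench (height (world z) of each of rest_a_c0, rest_a_c1, rest_a_c2, rest_a_c3 above 0.02 m).
It fails at once if rest_b is lifted or carried: its whole foot is more than 20 mm off the bench (height (world z) of each of rest_b_c0, rest_b_c1, rest_b_c2, rest_b_c3 above 0.02 m).
It fails at once if the pad, shaper, cup or can of rods is shifted more than 20 mm, or the cup or can is tipped over (distance of any of graphite_pad, beaker, rod_can, shaper from where it was at the start of the episode above 0.02 m or angle between any of beaker, rod_can's own z axis and vertical above 0.5 rad).
It also fails if it takes over 48 s, if anything falls off the work surface, if the arm or the gripper's body presses on something with over 40 N, if the wrist force passes 120 N, or if a joint passes its speed limit or range.

ROBOT

A 6-joint arm with a two-finger parallel gripper is mounted at the origin on the work surface. World frame = base frame: x ahead of the robot, y to its left, z up, the work surface at z = 0. Lengths are in m, angles in degrees, forces in N, time in s.
With the tool pointing down it reaches from about 0.25 to 0.725 m from the base axis. Payload 9.7 kg.
Tool frame: the origin (TCP) lies on the centre line of the jaws, within the pads' length; the fingertips stand 14 mm ahead of it and the grasp point (between the pads) lies 5 mm behind it; z points along the fingers, y is the line along which they close (so a half turn about z gives the same grasp; the last joint's range is limited). The gripper opens to 85 mm and grips with 20 to 120 N. Pads are 22 mm wide; open, the fingers measure 114 mm over their backs; the gripper's body (76 mm by 85 mm) begins 54 mm behind the grasp point. The pads swing forward as they close: fully open they stand 13 mm farther back than shut.
Start: joints at [73.396, 4.979, 10.078, 95.1, 0, 90], TCP at [0.157, 0.527, 0.245] pointing down, gripper open.
Joint ranges: [-179.16, 179.16], [-48.56, 103.87], [-65.8, 70.77], [-126.05, 130.52], [-82.76, 87.17], [-180, 180]. Speed limits (degrees/s): [127.2, 127.2, 147.25, 180, 180, 180].

INTERFACE

Orientations are given as [roll, pitch, yaw] about the fixed x, y, z axes, in that order (R = Rz(yaw) Ry(pitch) Rx(roll)).
In Python, from workcell import bot, camera, get_calibration, ticket gives the robot as it stands. The module is installed in compiled form; this text tells all that it offers.
- The arm moves only by the tool send_rows, never from a script. Its arguments are lists of equal length, an entry for each row: "linear": the shift along the tool's x, y, z in m, a list of three; "twist": the turn, a rotation vector about the tool's x, y, z in units of 10 degrees (1.0 is 10 degrees), a list of three; "gripper": the opening in per cent of the stroke, from 0 (shut) to 100 (fully open). In form: {"linear": [[x, y, z], ...], "twist": [[wx, wy, wz], ...], "gripper": [gripper, ...]}. A call has 1 to 8 rows; each row shifts and turns the commanded pose from where the row before left it, along the tool's axes as they then stand; what a row does not reach is not made up. A row lasts 1/8 s, in which the tool goes at most 62.5 mm and 10.7 degrees, less where a joint would pass 70% of its speed; a pose out of reach is approached as far as the arm can. A call with a gripper value outside its range is refused whole. The fingers move at their own pace and stop on an object; "grip_force" is the grip in N (left out, the last holds). Time passes only in rows, so rows that do not move let the fingers close. It gives the time, the measured TCP pose, the force, the opening and the grip force at its end, in the units of the state.
- bot.get_obs(): the state, without advancing time (a new reading comes with each control period).
- camera(name): name is "scene" or "top"; returns the picture (420x560x3 uint8, red, green, blue); there is no depth.
- get_calibration(name): a dict with "fx", "fy", "cx", "cy" (pixels), "origin" and "orientation" of the camera in the world. Camera axes: x right, y down, z forward; pixel columns grow to the right and rows downward; lengths in m; the calibration is good to about 2 mm. A picture is of the moment at which its call begins. get_calibration takes no time and is no camera call.
- ticket.job_done(): hands the job in; it is judged then, once.
The state is a dict: "time": time; "q": joint angles; "qd": joint speeds; "joint_efforts": joint torques, N m; "ee_pos": TCP position; "tcp_rot": TCP orientation; "wrist_force": force on the tool from outside, world axes, zero at the start; "torque": the same for the moment, N m; "opening": finger opening in m; "grasp_force": force on a finger pad.
Only numpy, scipy, OpenCV 4.12 (cv2) and the standard library are available. Lean on these libraries where they do the work, as an engineer would, in place of code of your own. Each camera call takes 0.05 s, during which the arm holds its last target. There are 200 camera calls.

## Working session

There is one attempt and no reset: what is moved stays moved. The work goes in short steps, Python scripts to look and compute and a tool call to move; the robot and the scene stay as the last step left them, time stands still between calls to the robot, and variables do not carry over. Pictures are saved under pics/ and viewed, at most 10 in all, crops included, and the job is handed in when it is done.

Besides the shell and the picture viewer there is one more tool, called after ">>>" in YAML: its name, and indented under it one key for each argument. send_rows: Moves the arm, as the interface text tells. Its arguments: {"type":"object","properties":{"linear":{"type":"array"},"twist":{"type":"array"},"gripper":{"type":"array"},"grip_force":{"type":"number"}},"required":["linear","twist","gripper"]}

```bash
mkdir -p pics
python3 - <<'E'
from workcell import bot,camera,get_calibration
import cv2
for n in("top","scene"):
    im=camera(n);cv2.imwrite(f"pics/{n}0.png",cv2.resize(im[:,:,::-1],(784,588),interpolation=cv2.INTER_CUBIC)); print(get_calibration(n))
print(bot.get_obs())
E
```

```text
{'fx': 447.81275029484885, 'fy': 447.81275029484885, 'cx': 280.020827749273, 'cy': 212.85863281472743, 'origin': array([0.32633455, 0.00999438, 1.42519055]), 'orientation': array([-167.24388522,   -0.33200081,  -92.26654744])}
{'fx': 435.2030507926593, 'fy': 435.2030507926593, 'cx': 274.13208343762494, 'cy': 216.9780159271422, 'origin': array([ 1.44166047, -0.29108317,  1.13582292]), 'orientation': array([-140.63155886,    0.43274044,   70.37197742])}
{'time': 0.1, 'q': array([7.33950745e+01, 5.00688627e+00, 1.00390261e+01, 9.51011730e+01,
       2.36105974e-03, 9.00006299e+01]), 'qd': array([-0.0010594 , -0.06358407,  0.11008023, -0.07431777, -0.03896962,
       -0.02301292]), 'joint_efforts': array([ 2.05698285e-05, -5.21558225e+01,  4.65655160e+01,  1.60503091e-02,
       -6.77208664e-05,  9.75793654e-06]), 'ee_pos': array([0.15710546, 0.52687344, 0.24466445]), 'tcp_rot': array([-1.79930967e+02, -2.36029904e-03,  1.63394442e+02]), 'wrist_force': array([ 0.85638438, -0.47405268, -0.43179671]), 'torque': array([-0.06287064, -0.01965764, -0.01444681]), 'grasp_force': 0.0, 'opening': 0.08539475527813385}
```

View pics/top0.png

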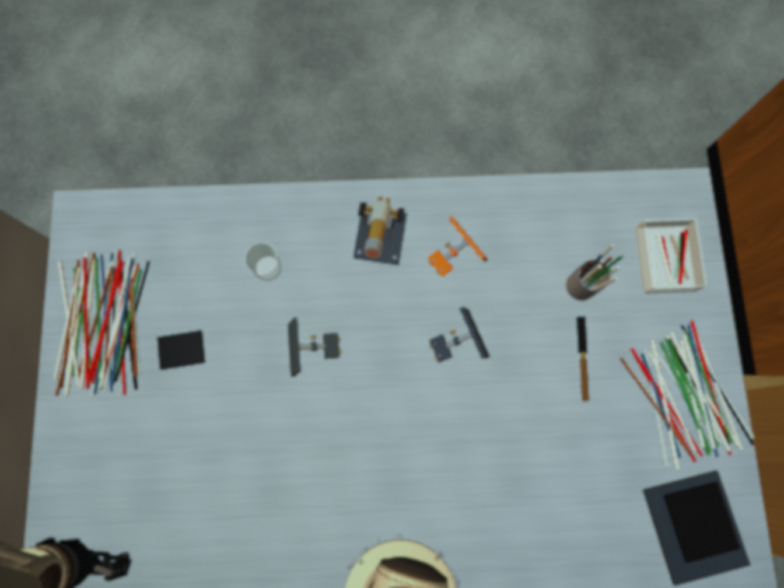

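View pics/scene0.png

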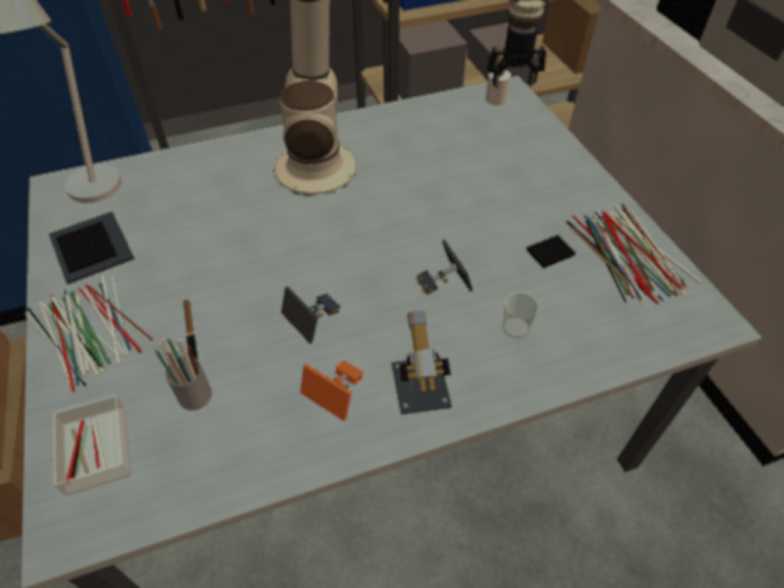

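The top view shows rest_a at about (315,346), with its foot on the left (+y) and its post towards -y. rest_b is at about (460,335), with its foot on the right and its post towards +y. The look-alike is orange, at (457,247). I'll take enlarged crops of both rests.

```bash
cat > h.py <<'E'
import numpy as np,cv2
from scipy.spatial.transform import Rotation as R
from workcell import camera,get_calibration
def ray(n,u,v,z):
    c=get_calibration(n);d=R.from_euler('xyz',c['orientation'],degrees=True).as_matrix()@[(u-c['cx'])/c['fx'],(v-c['cy'])/c['fy'],1]
    o=c['origin'];return (o+d*(z-o[2])/d[2])
def crops(n,boxes,fn,s=6):
    im=camera(n)[:,:,::-1]
    cv2.imwrite(fn,np.hstack([cv2.resize(im[v:v+60,u:u+60],(s*60,s*60),interpolation=cv2.INTER_CUBIC) for u,v in boxes]))
E
python3 - <<'E'
from h import *
crops("top",[(195,215),(300,210)],"pics/c1.png")
E
```

```text
(no output)
```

View pics/c1.png

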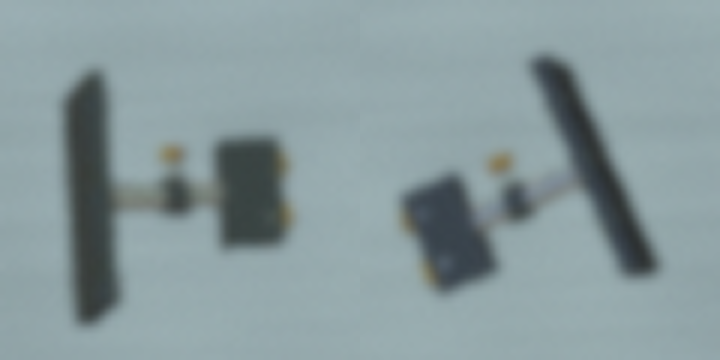

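Run:
```python
from h import *
P=lambda ou,ov,x,y,z:ray("top",ou+x/6-.4,ov+y/6-.4,z).round(4)
for nm,o,pts in (("A",(195,215),[("upfar",101,74,.077),("upnear",117,300,.077),("lowfar",67,99,.003),("lownear",80,322,.003),("collar",176,195,.03),("forkfar",278,140,.02),("forknear",283,240,.02),("screw",172,154,.03)]),
 ("B",(240,210),[("upfar",540,60,.077),("upnear",625,272,.077),("lowfar",570,65,.003),("lownear",655,268,.003),("collar",515,200,.03),("forkfar",408,195,.02),("forknear",440,288,.02),("screw",500,163,.03)])):
    for n,x,y,z in pts: print(nm,n,P(*o,x,y,z))
for n,u,v,z in (("pad",206,350,.014),("padR",158,350,.014),("shaper",585,400,0.01),("shaper2",581,318,0.01),("can",576,295,0),("beaker",268,270,0),("torchtip",372,255,.15),("orange",440,265,.03)):
    print(n,ray("top",u/1.4,v/1.4,z).round(3))
```

```text
A upfar [0.5949 0.2017 0.077 ]
A upnear [0.4793 0.1944 0.077 ]
A lowfar [0.5966 0.2306 0.003 ]
A lownear [0.4768 0.2241 0.003 ]
A collar [0.5383 0.1696 0.03  ]
A forkfar [0.5671 0.1165 0.02  ]
A forknear [0.5138 0.115  0.02  ]
A screw [0.5601 0.1715 0.03  ]
B upfar [ 0.6039 -0.1616  0.077 ]
B upnear [ 0.4932 -0.1974  0.077 ]
B lowfar [ 0.6158 -0.187   0.003 ]
B lownear [ 0.5039 -0.2249  0.003 ]
B collar [ 0.5392 -0.1496  0.03  ]
B forkfar [ 0.5455 -0.0944  0.02  ]
B forknear [ 0.4957 -0.1085  0.02  ]
B screw [ 0.5591 -0.1429  0.03  ]
pad [0.541 0.414 0.014]
padR [0.545 0.523 0.014]
shaper [ 0.396 -0.433  0.01 ]
shaper2 [ 0.582 -0.444  0.01 ]
can [ 0.639 -0.441  0.   ]
beaker [0.727 0.278 0.   ]
torchtip [0.709 0.03  0.15 ]
orange [ 0.716 -0.124  0.03 ]
```

>>> send_rows:
  linear:
    - [-0.0393,-0.0204,0]
    - [-0.0393,-0.0204,0]
    - [-0.0393,-0.0204,0]
    - [-0.0393,-0.0204,0]
    - [-0.0393,-0.0204,0]
    - [-0.0393,-0.0204,0]
    - [-0.0393,-0.0204,0]
    - [-0.0393,-0.0204,0]
  twist:
    - [0,0,0]
    - [0,0,0]
    - [0,0,0]
    - [0,0,0]
    - [0,0,0]
    - [0,0,0]
    - [0,0,0]
    - [0,0,0]
  gripper: [85,85,85,85,85,85,85,85]

```text
time: 1.15
ee_pos: [0.4127, 0.2797, 0.2451]
tcp_rot: [-180.0, -0.0, 163.4]
wrist_force: [0.9, 0.3, 0.5]
opening: 0.0727
grasp_force: 0.0
```

>>> send_rows:
  linear:
    - [-0.0393,-0.0204,0]
    - [-0.0393,-0.0204,0]
    - [-0.0393,-0.0204,0]
    - [-0.0393,-0.0204,0]
    - [0,0,0]
  twist:
    - [0,0,0]
    - [0,0,0]
    - [0,0,0]
    - [0,0,0]
    - [0,0,0]
  gripper: [85,85,85,85,85]

```text
time: 1.78
ee_pos: [0.5405, 0.1557, 0.2442]
tcp_rot: [-179.9, -0.1, 163.2]
wrist_force: [-0.5, 0.1, 0.1]
opening: 0.072
grasp_force: 0.0
```

>>> send_rows:
  linear:
    - [0,0,0]
    - [0,0,0]
    - [0,0,0]
    - [0,0,0]
    - [0,0,0]
    - [0,0,0]
    - [0,0,0]
    - [0,0,0]
  twist:
    - [0,0,0.88]
    - [0,0,0.88]
    - [0,0,0.88]
    - [0,0,0.88]
    - [0,0,0.88]
    - [0,0,0.88]
    - [0,0,0.88]
    - [0,0,0.86]
  gripper: [85,85,85,85,85,85,85,85]

```text
time: 2.78
ee_pos: [0.5385, 0.1584, 0.2452]
tcp_rot: [-180.0, -0.0, 93.0]
wrist_force: [-1.1, -0.3, 0.2]
opening: 0.0725
grasp_force: 0.0
```

>>> send_rows:
  linear:
    - [0,0,0]
    - [0,0,0]
  twist:
    - [0,0,0]
    - [0,0,0]
  gripper: [85,85]

```text
time: 3.02
ee_pos: [0.5388, 0.158, 0.2453]
tcp_rot: [-180.0, -0.0, 93.4]
wrist_force: [-0.0, -0.5, 0.4]
opening: 0.0727
grasp_force: 0.0
```

>>> send_rows:
  linear:
    - [0,0,0.03]
    - [0,0,0.03]
    - [0,0,0.03]
    - [0,0,0.03]
    - [0,0,0.028]
    - [0,0,0.02]
    - [0,0,0.01]
    - [0,0,0]
  twist:
    - [0,0,0]
    - [0,0,0]
    - [0,0,0]
    - [0,0,0]
    - [0,0,0]
    - [0,0,0]
    - [0,0,0]
    - [0,0,0]
  gripper: [85,85,85,85,85,85,85,85]

```text
time: 4.03
ee_pos: [0.5389, 0.1577, 0.067]
tcp_rot: [-180.0, 0.0, 93.3]
wrist_force: [0.5, 0.5, 0.8]
opening: 0.0724
grasp_force: 0.0
```

Run:
```python
from h import *
im=camera("scene")[:,:,::-1][120:270,180:380]
cv2.imwrite("pics/s1.png",cv2.resize(im,None,fx=4,fy=4,interpolation=cv2.INTER_CUBIC))
```

```text
(no output)
```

View pics/s1.png

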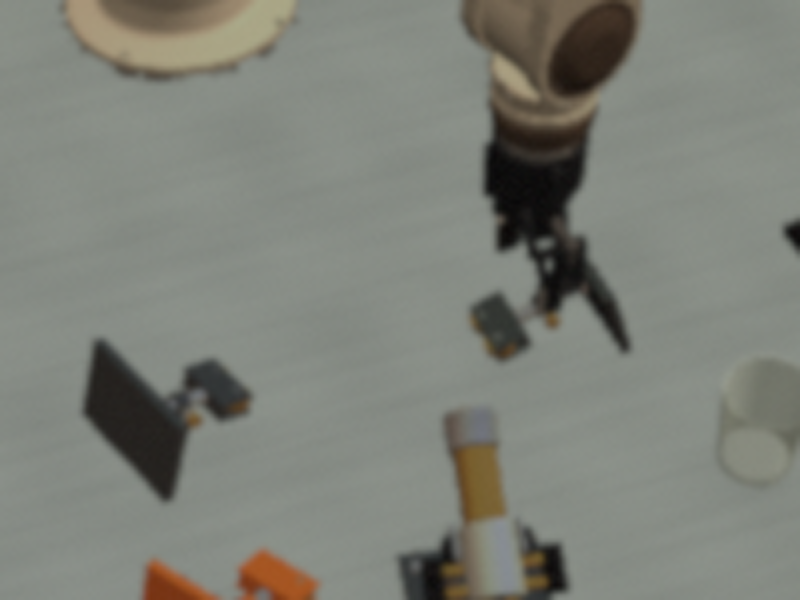

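The open fingers straddle rest_a's post at about (545,290), just in front of its foot plate, whose edge runs from (590,270) to (625,350). Nothing has been disturbed. Next I push along +tool x.

>>> send_rows:
  linear:
    - [0.01,0,0]
    - [0.01,0,0]
    - [0.006,0,0]
    - [0.006,0,0]
    - [0.006,0,0]
    - [0.006,0,0]
    - [0.006,0,0]
  twist:
    - [0,0,0]
    - [0,0,0]
    - [0,0,0]
    - [0,0,0]
    - [0,0,0]
    - [0,0,0]
    - [0,0,0]
  gripper: [85,85,85,85,85,85,85]

```text
time: 4.95
ee_pos: [0.5364, 0.208, 0.0673]
tcp_rot: [180.0, -0.0, 93.2]
wrist_force: [0.1, -1.5, 2.2]
opening: 0.0726
grasp_force: 1.0
```

Run:
```python
from h import *
a=camera("scene")[:,:,::-1][160:250,280:380]
b=camera("top")[:,:,::-1][205:295,180:280]
cv2.imwrite("pics/s2.png",np.hstack([cv2.resize(i,None,fx=4,fy=4,interpolation=cv2.INTER_CUBIC) for i in (a,b)]))
```

```text
(no output)
```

View pics/s2.png

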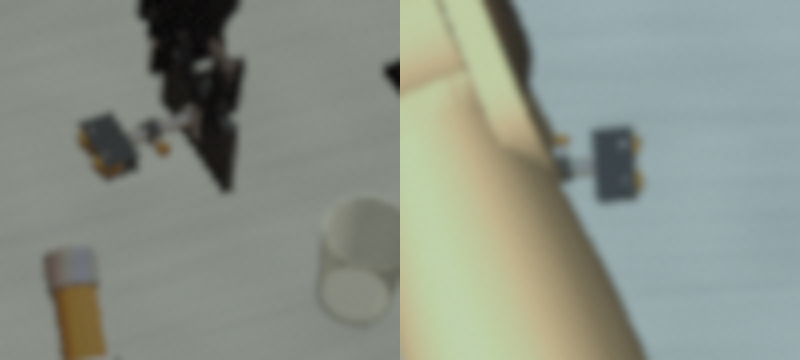

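The fork has lifted off the bench and the plate is tilting up under about 2 N, so I keep pushing.

>>> send_rows:
  linear:
    - [0.006,0,0]
    - [0.006,0,0]
    - [0.006,0,0]
    - [0.006,0,0]
    - [0.006,0,0]
    - [0.006,0,0]
  twist:
    - [0,0,0]
    - [0,0,0]
    - [0,0,0]
    - [0,0,0]
    - [0,0,0]
    - [0,0,0]
  gripper: [85,85,85,85,85,85]

```text
time: 5.8
ee_pos: [0.5342, 0.2441, 0.0671]
tcp_rot: [-180.0, -0.0, 93.2]
wrist_force: [-0.1, -0.3, 0.3]
opening: 0.0725
grasp_force: 0.2
```

Run:
```python
from h import *
a=camera("scene")[:,:,::-1][160:250,280:380]
b=camera("top")[:,:,::-1][205:295,180:280]
cv2.imwrite("pics/s3.png",np.hstack([cv2.resize(i,None,fx=4,fy=4,interpolation=cv2.INTER_CUBIC) for i in (a,b)]))
```

```text
(no output)
```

View pics/s3.png

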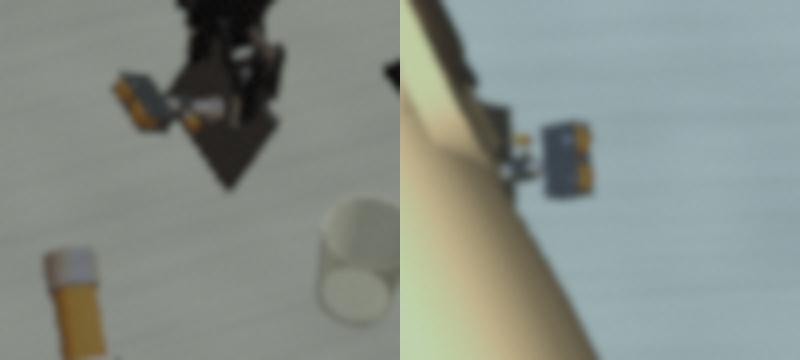

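The post now points a little above horizontal, and the contact force is near zero at the balance point. A little more push should do it.

>>> send_rows:
  linear:
    - [0.006,0,0]
    - [0.006,0,0]
    - [0.006,0,0]
    - [0,0,0]
    - [0,0,0]
    - [0,0,0]
  twist:
    - [0,0,0]
    - [0,0,0]
    - [0,0,0]
    - [0,0,0]
    - [0,0,0]
    - [0,0,0]
  gripper: [85,85,85,85,85,85]

```text
time: 6.65
ee_pos: [0.5334, 0.2614, 0.0673]
tcp_rot: [-180.0, 0.0, 93.2]
wrist_force: [0.5, -0.0, 0.7]
opening: 0.0724
grasp_force: 0.0
```

Run:
```python
from h import *
a=camera("scene")[:,:,::-1][160:250,280:380]
b=camera("top")[:,:,::-1][205:295,180:280]
cv2.imwrite("pics/s4.png",np.hstack([cv2.resize(i,None,fx=4,fy=4,interpolation=cv2.INTER_CUBIC) for i in (a,b)]))
```

```text
(no output)
```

View pics/s4.png

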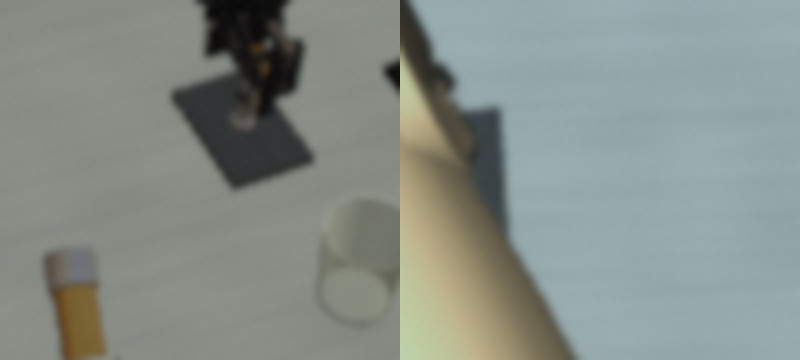

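rest_a has dropped flat, with its foot on the bench and the post between the fingers, and there is no contact force. I'll lift straight out and go over to rest_b.

>>> send_rows:
  linear:
    - [0,0,-0.02]
    - [0,0,-0.03]
    - [0,0,-0.032]
    - [0,0,-0.032]
    - [0,0,-0.032]
    - [0,0,-0.032]
  twist:
    - [0,0,0]
    - [0,0,0]
    - [0,0,0]
    - [0,0,0]
    - [0,0,0]
    - [0,0,0]
  gripper: [85,85,85,85,85,85]

```text
time: 7.5
ee_pos: [0.5333, 0.2614, 0.2464]
tcp_rot: [180.0, -0.0, 93.2]
wrist_force: [-0.7, 0.0, -0.2]
opening: 0.0728
grasp_force: 0.0
```

>>> send_rows:
  linear:
    - [-0.0402,-0.002,0]
    - [-0.0402,-0.002,0]
    - [-0.0402,-0.002,0]
    - [-0.0402,-0.002,0]
    - [-0.0402,-0.002,0]
    - [-0.0402,-0.002,0]
    - [-0.0402,-0.002,0]
    - [-0.0402,-0.002,0]
  twist:
    - [0,0,0]
    - [0,0,0]
    - [0,0,0]
    - [0,0,0]
    - [0,0,0]
    - [0,0,0]
    - [0,0,0]
    - [0,0,0]
  gripper: [85,85,85,85,85,85,85,85]

```text
time: 8.5
ee_pos: [0.5351, -0.0619, 0.2454]
tcp_rot: [180.0, 0.0, 93.2]
wrist_force: [0.5, -0.7, 0.4]
opening: 0.0726
grasp_force: 0.0
```

>>> send_rows:
  linear:
    - [-0.0402,-0.002,0]
    - [-0.0402,-0.002,0]
    - [0,0,0]
    - [0,0,0]
    - [0,0,0]
  twist:
    - [0,0,0]
    - [0,0,0]
    - [0,0,-0.74]
    - [0,0,-0.74]
    - [0,0,0]
  gripper: [85,85,85,85,85]

```text
time: 9.12
ee_pos: [0.5357, -0.1411, 0.2453]
tcp_rot: [-180.0, -0.0, 107.9]
wrist_force: [-0.2, -0.9, 0.5]
opening: 0.0724
grasp_force: 0.0
```

>>> send_rows:
  linear:
    - [0,0,0]
    - [0,0,0]
  twist:
    - [0,0,0]
    - [0,0,0]
  gripper: [85,85]

```text
time: 9.38
ee_pos: [0.5358, -0.1408, 0.2453]
tcp_rot: [180.0, 0.0, 107.9]
wrist_force: [0.8, 0.1, 1.0]
opening: 0.0723
grasp_force: 0.0
```

>>> send_rows:
  linear:
    - [0,0,0.03]
    - [0,0,0.03]
    - [0,0,0.03]
    - [0,0,0.03]
    - [0,0,0.028]
    - [0,0,0.02]
    - [0,0,0.01]
    - [0,0,0]
  twist:
    - [0,0,0]
    - [0,0,0]
    - [0,0,0]
    - [0,0,0]
    - [0,0,0]
    - [0,0,0]
    - [0,0,0]
    - [0,0,0]
  gripper: [85,85,85,85,85,85,85,85]

```text
time: 10.38
ee_pos: [0.5356, -0.1408, 0.067]
tcp_rot: [-180.0, -0.0, 108.0]
wrist_force: [0.1, 0.1, 0.0]
opening: 0.0728
grasp_force: 0.0
```

>>> send_rows:
  linear:
    - [-0.01,0,0]
    - [-0.01,0,0]
    - [-0.006,0,0]
    - [-0.006,0,0]
    - [-0.006,0,0]
    - [-0.006,0,0]
    - [-0.006,0,0]
  twist:
    - [0,0,0]
    - [0,0,0]
    - [0,0,0]
    - [0,0,0]
    - [0,0,0]
    - [0,0,0]
    - [0,0,0]
  gripper: [85,85,85,85,85,85,85]

```text
time: 11.25
ee_pos: [0.5514, -0.1888, 0.0672]
tcp_rot: [180.0, -0.0, 108.0]
wrist_force: [-0.3, 3.3, 1.8]
opening: 0.0728
grasp_force: 1.8
```

Run:
```python
from h import *
a=camera("scene")[:,:,::-1][170:260,180:280]
b=camera("scene")[:,:,::-1][140:230,290:390]
cv2.imwrite("pics/s5.png",np.hstack([cv2.resize(i,None,fx=4,fy=4,interpolation=cv2.INTER_CUBIC) for i in (a,b)]))
```

```text
(no output)
```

View pics/s5.png

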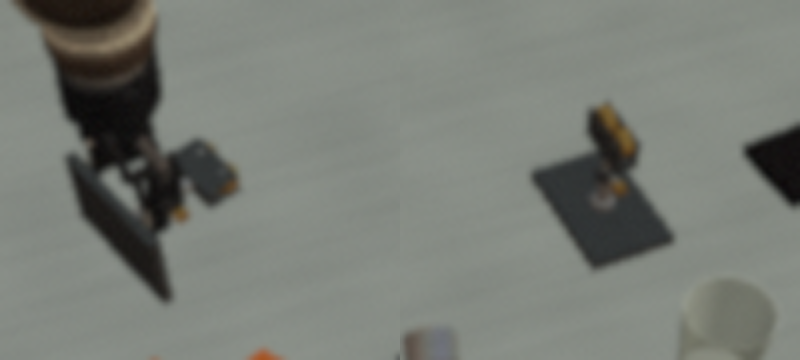

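rest_a stands upright (right half, post base at about (602,200)). rest_b's plate is tilting up with the fingers on either side of its post (left half), so I repeat the same push.

>>> send_rows:
  linear:
    - [-0.006,0,0]
    - [-0.006,0,0]
    - [-0.006,0,0]
    - [-0.006,0,0]
    - [-0.006,0,0]
    - [-0.006,0,0]
  twist:
    - [0,0,0]
    - [0,0,0]
    - [0,0,0]
    - [0,0,0]
    - [0,0,0]
    - [0,0,0]
  gripper: [85,85,85,85,85,85]

```text
time: 12.1
ee_pos: [0.5625, -0.2234, 0.0673]
tcp_rot: [-180.0, 0.0, 108.0]
wrist_force: [0.1, 0.6, 0.4]
opening: 0.0722
grasp_force: 0.0
```

>>> send_rows:
  linear:
    - [-0.006,0,0]
    - [-0.006,0,0]
    - [-0.006,0,0]
    - [0,0,0]
    - [0,0,0]
    - [0,0,0]
  twist:
    - [0,0,0]
    - [0,0,0]
    - [0,0,0]
    - [0,0,0]
    - [0,0,0]
    - [0,0,0]
  gripper: [85,85,85,85,85,85]

```text
time: 12.85
ee_pos: [0.5679, -0.2397, 0.0673]
tcp_rot: [-180.0, -0.0, 108.0]
wrist_force: [0.5, -0.2, 0.6]
opening: 0.0725
grasp_force: 0.0
```

Run:
```python
from h import *
a=camera("scene")[:,:,::-1][170:260,160:260]
b=camera("top")[:,:,::-1][200:290,300:400]
cv2.imwrite("pics/s6.png",np.hstack([cv2.resize(i,None,fx=4,fy=4,interpolation=cv2.INTER_CUBIC) for i in (a,b)]))
```

```text
(no output)
```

View pics/s6.png

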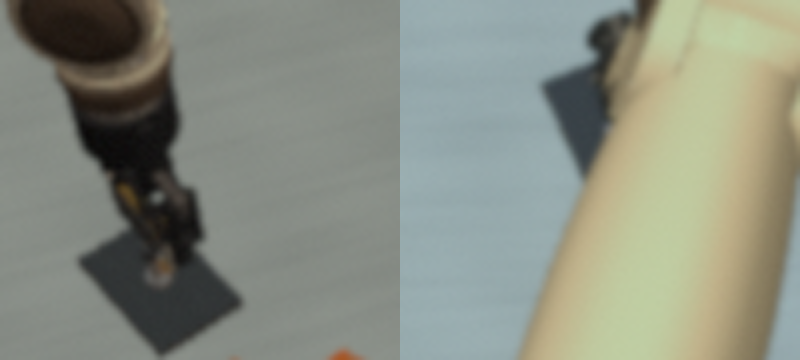

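rest_b has dropped flat too, with its foot on the bench at about (160,290) and its post between the fingers, and there is no contact force. I'll lift out and wait for it to settle.

>>> send_rows:
  linear:
    - [0,0,-0.02]
    - [0,0,-0.03]
    - [0,0,-0.032]
    - [0,0,-0.032]
    - [0,0,-0.032]
    - [0,0,-0.032]
    - [0,0,0]
    - [0,0,0]
  twist:
    - [0,0,0]
    - [0,0,0]
    - [0,0,0]
    - [0,0,0]
    - [0,0,0]
    - [0,0,0]
    - [0,0,0]
    - [0,0,0]
  gripper: [85,85,85,85,85,85,85,85]

```text
time: 13.95
ee_pos: [0.5679, -0.2398, 0.2456]
tcp_rot: [180.0, 0.0, 108.0]
wrist_force: [0.5, 0.1, 0.3]
opening: 0.0725
grasp_force: 0.0
```

Run:
```python
from h import *
cv2.imwrite("pics/s7.png",cv2.resize(camera("scene")[130:280,180:380,::-1]*1,(800,600),interpolation=cv2.INTER_CUBIC))
```

```text
(no output)
```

View pics/s7.png

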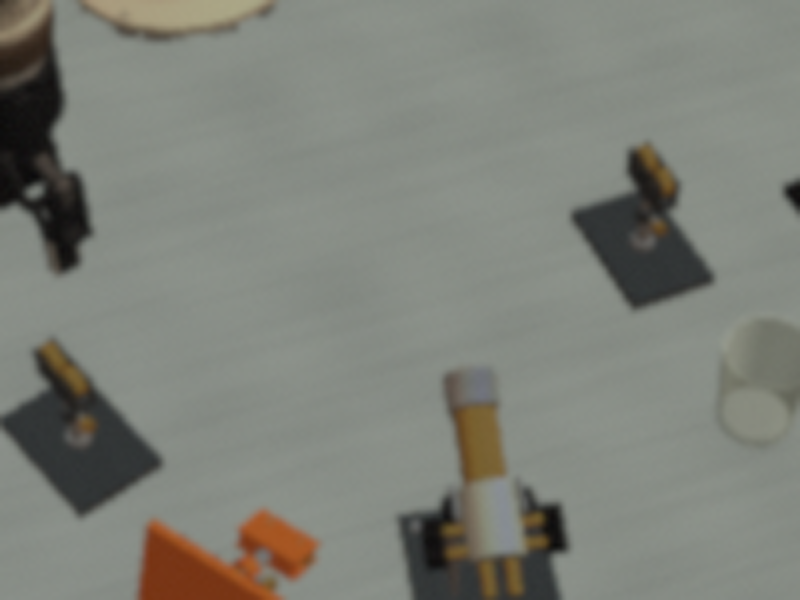

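Both rests stand upright, with post bases at about (80,430) and (643,240), and the gripper is clear of them. I'm handing the job in.

```bash
python3 -c "
from workcell import ticket
print(ticket.job_done())"
```

```text
the job is handed in; nothing more can be done
None
```

Both rests were tipped back onto their feet and stood upright in the last picture, with the gripper clear; I handed the job in at about 14 s, and no verdict came back.

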